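Hold the last leg of a desk riser in its corner for screwing

TASK

I am putting together the small wooden desk riser that lies upside down on its mat, and its last leg has toppled over on the desk. Stand that leg upright in the riser's empty corner, plain end down on the board and rubber glide up, flush against both rails, leaving the other things on the desk where they are. Then be my third hand while I drive the screws in from the left: push the leg gently against the long rail with a steady 10 N or so, without ramming it, for at least three seconds, and finish still gripping and pushing it like that.

Things in the scene. Friction and masses are not known exactly. Their poses are not given: they have to be found in the camera images.
- leg: Loose square wooden leg, 36 x 36 x 130 mm, about 0.1 kg, lying on the desk on one of its four equal long faces. Origin: its centre (18 mm above the desk while it lies). x runs along it from the plain end to the end with the rubber glide (black disc, 28 mm across, 5 mm thick, part of the 130 mm): x points up when the leg stands right. y and z are normal to the long faces.
- leg_plain_end (a point): Centre of the leg's plain square end (65 mm from its centre along -x), the end that goes down on the board.
- leg_glide_end (a point): Centre of the outer face of the rubber glide at the leg's other end (65 mm along +x). At the start it points roughly to the robot's right (-y), within about 0.7 rad.
- riser: Half-built riser, upside down on a black mat (340 x 230 x 3 mm); does not move. Origin: centre of the mat's underside on the desk; z up, x along its length, roughly away from the robot (turned at most 0.25 rad), y to its left. Board 320 (x) x 210 (y) mm, upper side 18 mm above the desk. Legs stand in three inner corners, tops 148 mm above the desk; the near left corner (-x, +y) is empty.
- short_rail (a point): Centre of the top edge of the near short rail, riser (-146, 0, 58) mm; its inner face is at riser x = -140 mm. Upright rails stand on the board on all four sides, 12 mm thick and 40 mm high, their tops 58 mm above the desk; the fitted legs' centres are at riser (122, 67), (122, -67), (-122, -67) mm.
- long_rail: The riser's long left rail, 304 mm long, 12 mm thick, 40 mm high, rigid and fixed. Origin: its centre (riser 0, 91, 38 mm), axes as the riser's. The leg is pressed against its inner face, at riser y = +85 mm, so the push goes along riser +y.
- corner (a point): The empty inner corner at board level, where the inner faces of the long left rail and of the short near rail meet the board: riser (-140, +85, +18) mm. Axes as the riser's.
- leg_place (a point): Where the centre of the leg's plain end belongs: on the board, 18 mm from both inner rail faces: riser (-122, +67, +18) mm. Axes as the riser's.
- screwdriver: Bystander: screwdriver lying on the desk between leg and riser, 190 mm long with a black handle; origin on the desk, its length along its x.
- mug: Bystander: mug with a handle on a round coaster, 81 mm wide and 101 mm tall, back left; origin on its underside.
- stapler: Bystander: desk stapler, 150 x 38 x 46 mm, at the left.
- tape: Bystander: roll of tape, 92 mm across, 48 mm tall, at the far left.
- pencil_b: Bystander: pencil, 186 mm long, lying in front of the riser at the right.

How it is judged:
By the outcome, as a careful person would: the job done as asked, in the order asked, and still so for the second after the job is handed in, while the arm keeps its last pose, push and grip.
It also fails if it takes over 58 s, if anything falls off the work surface, if the arm or the gripper's body presses on something with over 40 N, if the wrist force passes 120 N, or if a joint passes its speed limit or range.

ROBOT

A 6-joint arm with a two-finger parallel gripper is mounted at the origin on a cart in front of the work surface, level with it; the furniture and walls round the work are solid. World frame = base frame: x ahead of the robot, y to its left, z up, the work surface at z = 0. Lengths are in m, angles in rad, forces in N, time in s.
With the tool pointing down it reaches from about 0.3 to 0.875 m from the base axis. Payload 6.4 kg.
Tool frame: the origin (TCP) lies at the very end of the fingers, on their centre line; the grasp point (between the pads) lies 19 mm behind it; z points along the fingers, y is the line along which they close (so a half turn about z gives the same grasp; the last joint's range is limited). The gripper opens to 85 mm and grips with 20 to 120 N. Pads are 22 mm wide; open, the fingers measure 114 mm over their backs; the gripper's body (76 mm by 85 mm) begins 54 mm behind the grasp point. The pads swing forward as they close: fully open they stand 13 mm farther back than shut.
Start: joints at [1.02, 0.181, 1.607, -0, 1.354, -0.206], TCP at [0.194, 0.541, 0.231] pointing down, gripper open.
Joint ranges: [-2.99, 2.99], [-0.89, 2.07], [0.3, 2.58], [-1.14, 4.28], [0, 2.63], [-3.12, 3.12]. Speed limits (rad/s): [2.57, 2.57, 3.01, 3.14, 3.14, 3.14].

INTERFACE

Orientations are given as a unit quaternion [w, x, y, z].
In Python, from bench import ctrl gives the robot as it stands.
- The arm moves only by the tool jog_arm, never from a script. Its argument "series" is a list that holds one entry, the list of rows, each a list of 7 numbers: the shift along the tool's x, y, z in mm, then the turn, a rotation vector about the tool's x, y, z in rad, then the finger opening in mm, from 0 to 85.4. In form: [[[tx, ty, tz, rx, ry, rz, gripper], ...]]. A call has exactly 10 rows; each row shifts and turns the commanded pose from where the row before left it, along the tool's axes as they then stand; what a row does not reach is not made up. A row lasts 1/10 s, in which the tool goes at most 50 mm and 8.59 degrees, less where a joint would pass 70% of its speed; a pose out of reach is approached as far as the arm can. A call with a gripper value outside its range is refused whole. The fingers move at their own pace and stop on an object; the grip force is fixed at half the most. Time passes only in rows, so rows that do not move let the fingers close, or fill a call up. It gives the time, the measured TCP pose, the force, the opening and the grip force at its end, in the units of the state.
- ctrl.get_obs(): the state, without advancing time (a new reading comes with each control period).
- ctrl.camera(name): name is "side" or "top" or "wrist"; returns a dict with "frame" (480x640x3 uint8, blue, green, red), "z_map" (480x640 float32, m along the optical axis (not along the pixel's ray), 0 where there is no reading), "fx", "fy", "cx", "cy" (pixels), "xyz" and "rotation" of the camera in the world. Camera axes: x right, y down, z forward; pixel columns grow to the right and rows downward; lengths in m; the calibration is good to about 2 mm. A picture is of the moment at which its call begins.
- ctrl.hand_in(): hands the job in; it is judged then, once.
The state is a dict: "time_s": time; "q": joint angles; "dq": joint speeds; "joint_efforts": joint torques, N m; "eef_pos": TCP position; "eef_rot": TCP orientation; "wrist_force": force on the tool from outside, world axes, zero at the start; "torque": the same for the moment, N m; "opening": opening from 0.0 (shut) to 1.0 (fully open); "grasp_force": force on a finger pad.
Only numpy, scipy, OpenCV 4.12 (cv2) and the standard library are available. Lean on these libraries where they do the work, as an engineer would, in place of code of your own. Each camera call takes 0.05 s, during which the arm holds its last target. There are 200 camera calls.

## Working session

There is one attempt and no reset: what is moved stays moved. The work goes in short steps, Python scripts to look and compute and a tool call to move; the robot and the scene stay as the last step left them, time stands still between calls to the robot, and variables do not carry over. Pictures are saved under pics/ and viewed, at most 10 in all, crops included, and the job is handed in when it is done.

Besides the shell and the picture viewer there is one more tool, called after "Emit:" as a command line: name --argument value ..., lists and objects as JSON in quotes. jog_arm: Moves the arm, as the interface text tells. Its arguments: {"type":"object","properties":{"series":{"type":"array"}},"required":["series"]}

```bash
ls; mkdir -p pics; cat > h.py <<'E'
import numpy as np, cv2, pickle
from scipy.spatial.transform import Rotation as R
from bench import ctrl
def cam(n):
    c=ctrl.camera(n); r=np.array(c["rotation"],float)
    if r.shape!=(3,3): r=R.from_quat(r,scalar_first=True).as_matrix()
    c["R"]=r; c["t"]=np.array(c["xyz"]); return c
def cloud(c):
    v,u=np.mgrid[:480,:640]; z=c["z_map"]
    p=np.stack([(u-c["cx"])/c["fx"]*z,(v-c["cy"])/c["fy"]*z,z],-1)
    return p@c["R"].T+c["t"]
def ray(c,u,v,h):
    d=c["R"]@np.array([(u-c["cx"])/c["fx"],(v-c["cy"])/c["fy"],1]); return c["t"]+d*(h-c["t"][2])/d[2]
def proj(c,p):
    q=c["R"].T@(np.array(p)-c["t"]); return np.array([c["fx"]*q[0]/q[2]+c["cx"],c["fy"]*q[1]/q[2]+c["cy"]])
E
python3 - <<'E'
from h import *
for n in("top","side"):
    c=cam(n); pickle.dump(c,open(n+".pkl","wb")); cv2.imwrite(f"pics/{n}0.png",c["frame"]); print(n,c["t"],c["R"].round(3).tolist(),c["fx"],c["cx"],c["cy"])
print(ctrl.get_obs())
E
```

```text
pics
top [0.37260636 0.14021548 1.28905959] [[0.013, -0.994, 0.11], [-1.0, -0.014, -0.009], [0.01, -0.109, -0.994]] 465.17300276961595 321.85149496881905 243.34388272473228
side [0.14952499 1.27191828 0.75915442] [[-0.957, -0.13, 0.259], [-0.289, 0.495, -0.819], [-0.022, -0.859, -0.512]] 517.2944746325136 319.1346072301487 234.88586198125174
{'time_s': 0.1, 'q': array([ 1.01967238e+00,  1.81502417e-01,  1.60790357e+00, -1.65496219e-05,
        1.35383126e+00, -2.06281798e-01]), 'dq': array([ 1.65730888e-03, -2.69696374e-03, -1.63203340e-03, -1.18553538e-03,
        1.21673229e-05,  4.22894700e-04]), 'joint_efforts': array([-7.66090507e-04, -4.45875120e+01, -3.52236807e+01, -3.92091188e-04,
        4.23348407e-03, -1.98259721e-05]), 'eef_pos': array([0.19408467, 0.54071483, 0.23045635]), 'eef_rot': array([-2.96508016e-04,  1.71566203e-01,  9.85172250e-01, -7.67017433e-04]), 'wrist_force': array([-0.14433737, -0.68537775, -0.11882852]), 'torque': array([ 0.04850355, -0.00831124,  0.01474236]), 'grasp_force': 0.0, 'opening': 0.9989122670254132}
```

View pics/top0.png

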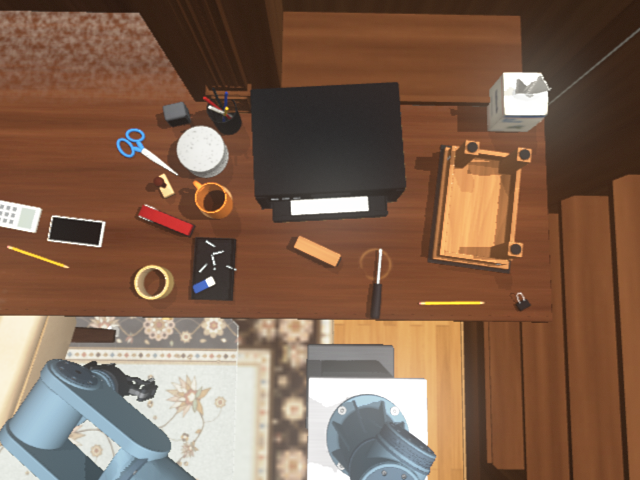

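View pics/side0.png

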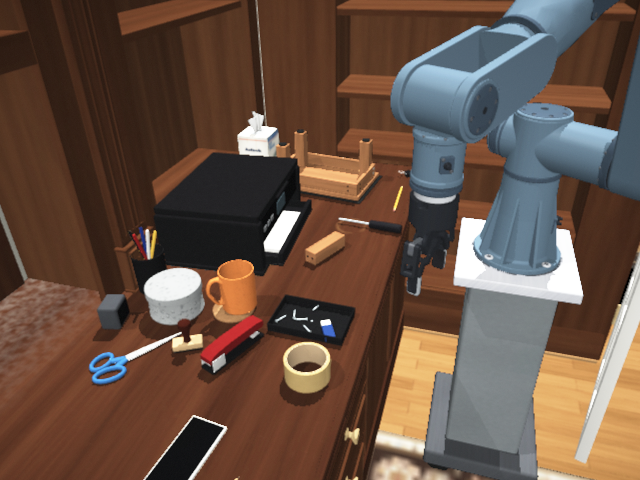

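The top view shows the leg at about (317,251), the screwdriver at (377,283) and the riser centred near (478,205), with its empty corner at lower left near (440,258). The side view shows the leg at (325,248) and the printer standing behind it.

```bash
python3 - <<'E'
from h import *
for n in("top","side"):
    c=pickle.load(open(n+".pkl","rb")); P=cloud(c); Z=P[...,2]
    f=c["frame"]; hsv=cv2.cvtColor(f,cv2.COLOR_BGR2HSV)
    print(n,"desk z",np.median(Z[(abs(P[...,0]-.4)<.03)&(abs(P[...,1]-.0)<.1)]))
    X,Y=P[...,0],P[...,1]
    m=(Z>.028)&(Z<.045)&(X>.25)&(X<.5)&(Y<.25)&(Y>.0)
    k,l,s,ce=cv2.connectedComponentsWithStats(m.astype(np.uint8))
    for i in range(1,k):
        if s[i,4]>30:
            q=P[l==i]; r=cv2.minAreaRect((q[:,:2]*1000).astype(np.float32)); print("cand",ce[i],s[i,4],q.mean(0).round(4),r)
    # leg tops
    m=(Z>.13)&(Z<.16)&(Y<-.15)&(Y>-.6)&(X>.25)&(X<.8)
    k,l,s,ce=cv2.connectedComponentsWithStats(m.astype(np.uint8))
    for i in range(1,k):
        if s[i,4]>15:
            q=P[l==i]; r=cv2.minAreaRect((q[:,:2]*1000).astype(np.float32)); print("top",ce[i],s[i],q.mean(0).round(4),r)
    m=(Z>.05)&(Z<.066)&(Y<-.15)&(Y>-.6)&(X>.25)&(X<.8)
    k,l,s,ce=cv2.connectedComponentsWithStats(m.astype(np.uint8))
    for i in range(1,k):
        if s[i,4]>40:
            q=P[l==i]; r=cv2.minAreaRect((q[:,:2]*1000).astype(np.float32)); print("rail",ce[i],s[i],q.mean(0).round(4),r)
    pr=(X>.4)&(X<.9)&(Y<.3)&(Y>-.25)&(Z>.06)&(Z<.35)
    print("printer",P[pr].min(0),P[pr].max(0))
c=pickle.load(open("top.pkl","rb"))
cv2.imwrite("pics/crop1.png",np.hstack([cv2.resize(c["frame"][220:290,280:400],(480,280),interpolation=cv2.INTER_CUBIC)]) if 0 else np.vstack([cv2.resize(c["frame"][225:275,280:360],(480,300),interpolation=cv2.INTER_CUBIC),cv2.resize(c["frame"][135:285,415:565],(480,300+0),interpolation=cv2.INTER_CUBIC)]))
E
```

```text
top desk z 0.00043164207858259473
cand [321.96018735 254.55503513] 427 [0.4802 0.1283 0.036 ] ((488.4998779296875, 140.1385040283203), (126.19576263427734, 36.33710479736328), 65.96604919433594)
top [574.93577982 161.39908257] [570 128  15  65 436] [ 0.7171 -0.5097  0.1448] ((718.6263427734375, -509.62249755859375), (161.1605682373047, 22.05600357055664), 5.858620643615723)
top [470.40528634 148.05726872] [462 140  17  17 227] [ 0.7478 -0.2446  0.1439] ((749.263671875, -246.4894561767578), (37.95256423950195, 37.83261489868164), 84.86152648925781)
top [522.32051282 155.39316239] [514 148  17  16 234] [ 0.7309 -0.3768  0.1432] ((732.9352416992188, -378.9773254394531), (38.38060760498047, 37.05490493774414), 83.04285430908203)
top [513.51260504 249.29411765] [505 242  18  16 238] [ 0.4906 -0.3462  0.1441] ((491.09112548828125, -348.9679870605469), (37.23701858520508, 36.104515075683594), 81.81808471679688)
rail [557.45989305 171.59893048] [554 141  13  59 187] [ 0.714  -0.5098  0.058 ] ((718.52490234375, -509.1776428222656), (161.1466827392578, 19.97995948791504), 5.8530964851379395)
r
[... 1090 characters left out ...]
41406, -347.9829406738281), (48.02602005004883, 37.294803619384766), 85.02650451660156)
top [282.83695652 145.59782609] [276 142  14   8  92] [ 0.7464 -0.2418  0.1398] ((749.2913208007812, -242.3004150390625), (43.27044677734375, 37.84743118286133), 11.54835033416748)
rail [322.83606557 141.94262295] [308 139  30   7 122] [ 0.6904 -0.5134  0.058 ] ((693.1987915039062, -512.3671875), (115.13330841064453, 26.18258285522461), 4.524912357330322)
rail [336.47586207 167.98103448] [291 151  85  36 580] [ 0.5792 -0.2967  0.0558] ((619.2528076171875, -301.1328125), (203.0582733154297, 308.22705078125), 81.47898864746094)
printer [ 0.48168283 -0.24961416  0.060008  ] [0.89928307 0.29999747 0.1804246 ]
```

View pics/crop1.png

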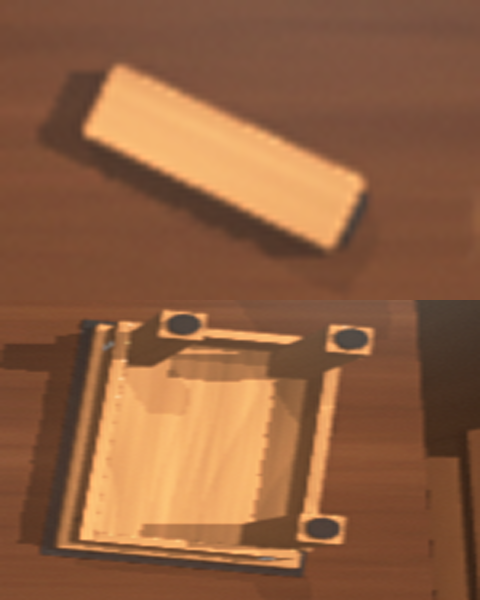

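The dark glide shows at the leg's lower right end, about (345,215) in the upper crop. In the lower crop the empty corner is at the lower left. I'll start moving and log joint data to get the kinematics.

Emit:
jog_arm --series '[[[-37,-25,10,0,0,0,85],[-37,-25,10,0,0,0,85],[-37,-25,0,0,0,0,85],[-37,-25,0,0,0,0,85],[-37,-25,0,0,0,0,85],[-37,-25,0,0,0,0,85],[-37,-25,0,0,0,0,85],[0,0,0,0,0.14,0,85],[0,0,0,0,0.14,0,85],[0,0,0,0,0.14,0,85]]]'

```text
time_s: 1.1
eef_pos: [0.3796, 0.2887, 0.2122]
eef_rot: [-0.207, 0.168, 0.963, 0.037]
wrist_force: [-0.2, 0.9, 0.1]
opening: 0.995
grasp_force: 0.0
```

```bash
cat >> h.py <<'E'
def log():
    o=ctrl.get_obs(); open("log.txt","a").write(repr((o["q"].tolist(),o["eef_pos"].tolist(),o["eef_rot"].tolist()))+"\n")
    M=R.from_quat(o["eef_rot"],scalar_first=True).as_matrix()
    print("t",o["time_s"],"q",o["q"].round(3),"p",o["eef_pos"].round(4),"F",o["wrist_force"].round(1),"op",round(o["opening"]*85.4,1),"g",o["grasp_force"]); print(M.round(3).tolist()); return o,M
E
python3 -c "
from h import *
log()"
```

```text
t 1.1 q [ 0.239  0.192  1.694  0.231  1.614 -1.019] p [0.3796 0.2887 0.2122] F [-0.2  0.9  0.1] op 85.0 g 0.0
[[-0.858, 0.339, -0.387], [0.308, 0.941, 0.141], [0.412, 0.002, -0.911]]
```

Emit:
jog_arm --series '[[[-20,-15,-10,0.14,0,0,85],[-20,-15,-10,0.14,0,0,85],[-20,-15,-10,0.14,0,0,85],[0,0,0,0,0.1,0.1,85],[0,0,0,0,0.1,0.1,85],[0,0,0,0,0,0,85],[0,0,0,0,0,0,85],[0,0,0,0,0,0,85],[0,0,0,0,0,0,85],[0,0,0,0,0,0,85]]]'

```text
time_s: 2.1
eef_pos: [0.4304, 0.2281, 0.2202]
eef_rot: [-0.311, 0.231, 0.905, -0.175]
wrist_force: [0.2, -0.4, -0.2]
opening: 0.993
grasp_force: 0.0
```

```bash
python3 -c "
from h import *
log()"; cat log.txt | head -3 | cut -c1-100
```

```text
t 2.1 q [ 0.25   0.526  1.346 -0.011  1.999 -0.823] p [0.4304 0.2281 0.2202] F [ 0.2 -0.4 -0.2] op 84.8 g 0.0
[[-0.701, 0.308, -0.643], [0.526, 0.832, -0.174], [0.482, -0.461, -0.745]]
([0.23894727421720435, 0.19193302679776905, 1.6939092687336874, 0.23082299301255324, 1.6138011598982
([0.24978367972854149, 0.5263630055522847, 1.3459160506626382, -0.010841453207902618, 1.998995634071
```

```bash
cat > kin.py <<'E'
import numpy as np, json, os
from scipy.spatial.transform import Rotation as R
from scipy.optimize import least_squares
S=[([1.01967,.1815025,1.60790,-.0000165,1.353831,-.2062818],[.19408,.54071,.23046],[-2.965e-4,.171566,.985172,-7.67e-4])]
if os.path.exists("log.txt"):
    for l in open("log.txt"): S.append(eval(l))
def rot(q,s4,s6):
    return R.from_euler('ZYZYZ',[q[0],q[1]+q[2],s4*q[3],q[4],s6*q[5]])
def fk(q,p,s4=1,s6=1):
    H,a1,lat,L1,a3,L2,L3,a5=p
    A=R.from_euler('ZY',[q[0],q[1]]); B=R.from_euler('ZY',[q[0],q[1]+q[2]])
    C=R.from_euler('ZYZY',[q[0],q[1]+q[2],s4*q[3],q[4]])
    return R.from_euler('Z',q[0]).apply([a1,lat,H])+A.apply([0,0,L1])+B.apply([a3,0,L2])+C.apply([a5,0,L3]), rot(q,s4,s6)
E
python3 - <<'E'
from kin import *
for s4 in(1,-1):
  for s6 in(1,-1):
    print(s4,s6,[(rot(q,s4,s6).inv()*R.from_quat(o,scalar_first=True)).as_rotvec().round(3).tolist() for q,p,o in S])
    f=lambda p:np.concatenate([fk(q,p,s4,s6)[0]-x for q,x,o in S])
    r=least_squares(lambda p:np.r_[f(p),1e-4*p[[1,4,7]]],[.4,0,.1,.4,0,.4,.25,0]); print(r.x.round(4),np.abs(f(r.x)).max())
E
```

```text
Traceback (most recent call last):
  File "kin.py", line 8, in rot
    return R.from_euler('ZYZYZ',[q[0],q[1]+q[2],s4*q[3],q[4],s6*q[5]])
           ~~~~~~~~~~~~^^^^^^^^^^^^^^^^^^^^^^^^^^^^^^^^^^^^^^^^^^^^^^^
  File "scipy/spatial/transform/_rotation.pyx", line 1413, in scipy.spatial.transform._rotation.Rotation.from_euler
ValueError: Expected axis specification to be a non-empty string of upto 3 characters, got ZYZYZ
```

```bash
sed -i "s/R.from_euler('ZYZYZ',\[q\[0\],q\[1\]+q\[2\],s4\*q\[3\],q\[4\],s6\*q\[5\]\])/R.from_euler('ZYZ',[q[0],q[1]+q[2],s4*q[3]])*R.from_euler('YZ',[q[4],s6*q[5]])/; s/C=R.from_euler('ZYZY',\[q\[0\],q\[1\]+q\[2\],s4\*q\[3\],q\[4\]\])/C=R.from_euler('ZYZ',[q[0],q[1]+q[2],s4*q[3]])*R.from_euler('Y',q[4])/" kin.py
python3 - <<'E'
from kin import *
for s4 in(1,-1):
  for s6 in(1,-1):
    print(s4,s6,[(rot(q,s4,s6).inv()*R.from_quat(o,scalar_first=True)).as_rotvec().round(3).tolist() for q,p,o in S])
    f=lambda p:np.concatenate([fk(q,p,s4,s6)[0]-x for q,x,o in S])
    r=least_squares(lambda p:np.r_[f(p),1e-4*p[[1,4,7]]],[.4,0,.1,.4,0,.4,.25,0]); print(r.x.round(4),np.abs(f(r.x)).max())
E
```

```text
1 1 [[0.0, 0.0, 1.571], [-0.0, -0.0, 1.571], [-0.0, 0.0, 1.571]]
[ 0.3133 -0.      0.1178  0.4382  0.0854  0.5145  0.3189  0.    ] 1.3346896665655805e-06
1 -1 [[0.0, 0.0, 1.158], [-0.0, 0.0, -0.467], [-0.0, -0.0, -0.075]]
[ 0.3133 -0.      0.1178  0.4382  0.0854  0.5145  0.3189  0.    ] 1.3346896665655805e-06
-1 1 [[0.0, -0.0, 1.571], [-0.496, -0.118, 1.521], [0.022, 0.001, 1.58]]
[ 2.6689  0.4488  0.1179 -0.3537  2.298   0.7522 -0.3158  0.0592] 0.00011045496948197675
-1 -1 [[0.0, -0.0, 1.158], [-0.329, 0.329, -0.478], [0.014, -0.014, -0.066]]
[ 2.6689  0.4488  0.1179 -0.3537  2.298   0.7522 -0.3158  0.0592] 0.00011045496948197675
```

```bash
cat >> kin.py <<'E'
P0=np.array([.3133,0,.1178,.4382,.0854,.5145,.3189,0])
def fitp():
    f=lambda p:np.concatenate([fk(q,p)[0]-np.array(x) for q,x,o in S])
    return least_squares(lambda p:np.r_[f(p),1e-4*p[[1,4,7]]],P0).x
P=fitp()
Zf=R.from_euler('Z',np.pi/2)
LO=np.array([-2.99,-.89,.3,-1.14,0,-3.12]);HI=np.array([2.99,2.07,2.58,4.28,2.63,3.12])
def ik(p,M,q0):
    M=R.from_matrix(M)
    def f(q):
        x,r=fk(q,P); return np.r_[(x-p),.3*(((r*Zf).inv()*M).as_rotvec())]
    return least_squares(f,np.clip(q0,LO+.01,HI-.01),bounds=(LO,HI))
u=np.array([-.407,-.914,0]);u/=np.linalg.norm(u);up=np.array([0,0,1.])
C=np.array([.488,.140,.018]); yaw=-.123
place=np.array([.5073,-.2165,.018])
def tool(base,u,w,t,g,h,flip=1):
    z=-np.cos(t)*w-np.sin(t)*u; y=flip*np.cross(u,w); x=np.cross(y,z)
    M=np.stack([x,y,z],1); return base+g*u+h*w+.019*z, M
E
python3 - <<'E'
from kin import *
rng=np.random.default_rng(0)
rx=np.array([np.cos(yaw),np.sin(yaw),0]); ry=np.array([-rx[1],rx[0],0])
print("P",P.round(4))
def sols(p,M):
    out=[]
    for _ in range(25):
        r=ik(p,M,rng.uniform(LO,HI))
        if r.cost<1e-8 and not any(np.abs(r.x-o).max()<.05 for o in out): out.append(r.x)
    return out
for t in(.4,.6,.8):
  for flip in(1,-1):
    print("t",t,"flip",flip)
    for n,(p,M) in dict(pick=tool(C,u,up,t,.025,.009,flip),x=tool(place+.065*up,up,-rx,t,.025,.009,flip),my=tool(place+.065*up,up,ry,t,.025,.009,flip)).items():
        for s in sols(p,M): print(n,s.round(2))
E
```

```text
P [ 0.3133 -0.      0.1178  0.4382  0.0854  0.5145  0.3189  0.    ]
t 0.4 flip 1
pick [-0.25  0.28  2.1   0.58  0.78  2.89]
x [-1.1   0.31  2.42  1.96  0.97 -1.16]
t 0.4 flip -1
pick [-0.25  0.28  2.1   0.58  0.78 -0.25]
x [-1.1   0.31  2.42  1.96  0.97  1.99]
t 0.6 flip 1
pick [-0.38  0.32  2.14  0.85  0.85  2.55]
x [-1.02  0.15  2.38  1.72  0.71 -0.81]
my [-0.15  0.51  1.82 -1.13  1.15 -2.48]
t 0.6 flip -1
pick [-0.38  0.32  2.14  0.85  0.85 -0.59]
x [-1.02  0.15  2.38  1.72  0.71  2.33]
my [-0.15  0.51  1.82 -1.13  1.15  0.66]
t 0.8 flip 1
pick [-0.5   0.41  2.16  1.03  0.98  2.27]
x [-0.92  0.06  2.3   1.27  0.55 -0.29]
my [-0.22  0.41  1.84 -0.93  1.04 -2.68]
t 0.8 flip -1
pick [-0.5   0.41  2.16  1.03  0.98 -0.87]
x [-0.92  0.06  2.3   1.27  0.55  2.85]
my [-0.22  0.41  1.84 -0.93  1.04  0.46]
```

```bash
cat > plan.py <<'E'
from kin import *
VL=.65*.1*np.array([2.57,2.57,3.01,3.14,3.14,3.14])
def rowsto(q0,p0,M0,p1,M1,mode="joint",grip=85,vmax=.045):
    """rows from the commanded pose to the goal; joint or straight-line interpolation"""
    q1=ik(p1,M1,q0 if mode!="joint" else q0); 
    return q1
def poses_joint(qa,qb):
    n=int(np.ceil(max(np.abs((qb-qa)/VL).max(),1)))
    while True:
        X=[fk(qa+(qb-qa)*k/n,P) for k in range(n+1)]
        X=[(x,r*Zf) for x,r in X]
        if all(np.linalg.norm(a[0]-b[0])<.045 and (a[1].inv()*b[1]).magnitude()<.135 for a,b in zip(X,X[1:])): return X[1:]
        n+=1
def emit(p,M,X,grip,trim=True):
    r=R.from_matrix(M); rows=[]
    for x,o in X:
        d=r.inv().apply(x-p)*1000; w=(r.inv()*o).as_rotvec()
        row=[round(v,1) for v in d]+[round(v,3) for v in w]+[grip]; rows.append(row)
        p=p+r.apply(np.array(row[:3])/1000); r=r*R.from_rotvec(row[3:6])
    while len(rows)%10: rows.append([0]*6+[grip])
    for i in range(0,len(rows),10): print([rows[i:i+10]])
    return p,r.as_matrix()
def poses_lin(p0,p1,M0,M1,n):
    from scipy.spatial.transform import Slerp
    s=Slerp([0,1],R.from_matrix([M0,M1])); return [(p0+(p1-p0)*k/n,s(k/n)) for k in range(1,n+1)]
E
python3 - <<'E'
from plan import *
q,p,o=S[-1]; q=np.array(q);p=np.array(p);M=R.from_quat(o,scalar_first=True).as_matrix()
T=.6
pg,Mg=tool(C,u,up,T,.025,.009,-1)
pp=pg-.10*Mg[:,2]
r=ik(pp,Mg,[-.38,.32,1.9,.85,.85,-.59]); print(r.cost,r.x.round(3))
X=poses_joint(q,r.x); print(len(X),min(x[0][2] for x in X)); 
e=emit(p,M,X,70); print("TCP goal",pg,"pre",pp)
E
```

```text
2.9717536407643897e-19 [-0.529  0.081  2.179  0.693  1.074 -0.51 ]
15 0.09385218436402232
[[[np.float64(-11.8), np.float64(-3.1), np.float64(11.6), np.float64(-0.081), np.float64(0.027), np.float64(0.042), 70], [np.float64(-11.2), np.float64(-2.8), np.float64(10.3), np.float64(-0.082), np.float64(0.026), np.float64(0.048), 70], [np.float64(-10.7), np.float64(-2.5), np.float64(8.9), np.float64(-0.083), np.float64(0.027), np.float64(0.052), 70], [np.float64(-10.5), np.float64(-2.2), np.float64(7.6), np.float64(-0.084), np.float64(0.026), np.float64(0.057), 70], [np.float64(-10.5), np.float64(-1.7), np.float64(6.3), np.float64(-0.084), np.float64(0.025), np.float64(0.062), 70], [np.float64(-10.5), np.float64(-1.3), np.float64(5.0), np.float64(-0.084), np.float64(0.025), np.float64(0.066), 70], [np.float64(-10.8), np.float64(-0.7), np.float64(3.7), np.float64(-0.085), np.float64(0.023), np.float64(0.071), 70], [np.float64(-11.2), np.float64(-0.0), np.float64(2.5), np.float64(-0.084), np.float64(0.023), np.float64(0.075), 70], [np.float64(-11.6), np.float64(0.6), np.float64(1.3), np.float
[... 266 characters left out ...]
), np.float64(0.086), 70], [np.float64(-13.6), np.float64(3.0), np.float64(-1.6), np.float64(-0.083), np.float64(0.016), np.float64(0.09), 70], [np.float64(-14.4), np.float64(3.8), np.float64(-2.3), np.float64(-0.083), np.float64(0.014), np.float64(0.094), 70], [np.float64(-15.2), np.float64(4.8), np.float64(-2.9), np.float64(-0.083), np.float64(0.012), np.float64(0.096), 70], [np.float64(-16.1), np.float64(5.7), np.float64(-3.5), np.float64(-0.082), np.float64(0.01), np.float64(0.099), 70], [0, 0, 0, 0, 0, 0, 70], [0, 0, 0, 0, 0, 0, 70], [0, 0, 0, 0, 0, 0, 70], [0, 0, 0, 0, 0, 0, 70], [0, 0, 0, 0, 0, 0, 70]]]
TCP goal [0.48219441 0.12696239 0.01131862] pre [0.45922546 0.07538101 0.09385218]
```

Emit:
jog_arm --series '[[[-12,-3,12,-0.08,0.03,0.04,70],[-11,-3,10,-0.08,0.03,0.05,70],[-11,-3,9,-0.08,0.03,0.05,70],[-11,-2,8,-0.08,0.03,0.06,70],[-11,-2,6,-0.08,0.03,0.06,70],[-11,-1,5,-0.09,0.03,0.07,70],[-11,-1,4,-0.09,0.02,0.07,70],[-11,0,3,-0.09,0.02,0.08,70],[-12,1,1,-0.09,0.02,0.08,70],[-12,1,0,-0.09,0.02,0.08,70]]]'

```text
time_s: 3.1
eef_pos: [0.445, 0.1402, 0.1226]
eef_rot: [-0.241, 0.627, 0.727, 0.143]
wrist_force: [0.1, 0.3, -0.5]
opening: 0.819
grasp_force: 0.0
```

Emit:
jog_arm --series '[[[-13,2,-1,-0.08,0.02,0.09,70],[-14,3,-2,-0.08,0.02,0.09,70],[-14,4,-2,-0.08,0.01,0.09,70],[-15,5,-3,-0.08,0.01,0.1,70],[-16,6,-4,-0.08,0.01,0.1,70],[0,0,0,0,0,0,70],[0,0,0,0,0,0,70],[0,0,0,0,0,0,70],[0,0,0,0,0,0,70],[0,0,0,0,0,0,70]]]'

```text
time_s: 4.1
eef_pos: [0.4575, 0.0729, 0.0921]
eef_rot: [-0.168, 0.807, 0.512, 0.243]
wrist_force: [0.0, -0.1, -0.0]
opening: 0.817
grasp_force: 0.0
```

```bash
sed -i 's/row=\[round(v,1) for v in d\]+\[round(v,3) for v in w\]+\[grip\]/row=[float(round(v,nd)) for v in d]+[float(round(v,nd+2)) for v in w]+[grip]/; s/def emit(p,M,X,grip,trim=True)/def emit(p,M,X,grip,nd=0)/' plan.py
cat > step.py <<'E'
from h import *
log()
import plan; from plan import *
q,p,o=S[-1]; q=np.array(q);p=np.array(p);M=R.from_quat(o,scalar_first=True).as_matrix()
T=.6
E
python3 - <<'E'
from step import *
w=cam("wrist"); pickle.dump(w,open("w1.pkl","wb")); cv2.imwrite("pics/w1.png",w["frame"])
f=w["frame"].copy()
print("P",P.round(4))
Pc=cloud(w); m=(Pc[...,2]>.031)&(Pc[...,2]<.042)&(np.hypot(Pc[...,0]-.488,Pc[...,1]-.14)<.09)
k,l,s,ce=cv2.connectedComponentsWithStats(m.astype(np.uint8)); i=1+np.argmax(s[1:,4]); Q=Pc[l==i]
print(s[i],Q.mean(0),cv2.minAreaRect((Q[:,:2]*1000).astype(np.float32)))
pg,Mg=tool(C,u,up,T,.025,.009,-1)
print((M.T@(pg-p)*1000).round(1),R.from_matrix(M.T@Mg).as_rotvec().round(3))
E
```

```text
t 4.1 q [-0.535  0.089  2.174  0.685  1.082 -0.49 ] p [0.4575 0.0729 0.0921] F [ 0.  -0.1 -0. ] op 69.8 g 0.0
[[0.358, 0.908, 0.22], [0.745, -0.419, 0.519], [0.563, -0.022, -0.826]]
P [ 0.3134 -0.      0.1178  0.4382  0.0855  0.5145  0.3189  0.    ]
[  300   102    64   202 11595] [0.48966298 0.13653302 0.03588206] ((491.2328186035156, 140.10116577148438), (129.6815185546875, 36.120662689208984), 65.6961441040039)
[  3.6   1.5 100.2] [-0.01   0.001 -0.024]
```

View pics/w1.png

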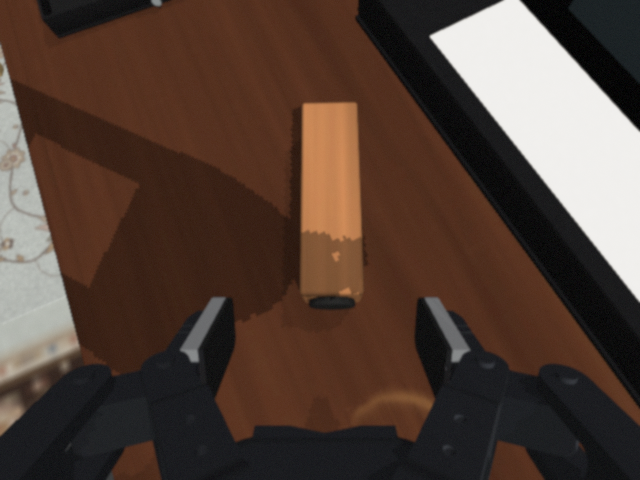

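The wrist picture shows the leg centred between the open fingers at column 331, with its glide end nearest at (330,300). Going in and closing.

Emit:
jog_arm --series '[[[1,1,15,-0.01,0,-0.01,70],[1,1,15,0,0,-0.01,70],[1,1,15,0,0,0,70],[1,0,15,0,0,0,70],[0,0,15,0,0,0,70],[0,0,15,0,0,0,70],[0,0,10,0,0,0,70],[0,0,0,0,0,0,70],[0,0,0,0,0,0,20],[0,0,0,0,0,0,20]]]'

```text
time_s: 5.15
eef_pos: [0.4845, 0.1255, 0.012]
eef_rot: [-0.161, 0.803, 0.518, 0.247]
wrist_force: [0.6, -0.2, 0.8]
opening: 0.491
grasp_force: 0.0
```

Emit:
jog_arm --series '[[[0,0,0,0,0,0,20],[0,0,0,0,0,0,20],[0,0,0,0,0,0,20],[0,0,0,0,0,0,20],[0,0,0,0,0,0,20],[0,0,0,0,0,0,20],[0,0,0,0,0,0,20],[0,0,0,0,0,0,20],[0,0,0,0,0,0,20],[0,0,0,0,0,0,20]]]'

```text
time_s: 6.15
eef_pos: [0.4848, 0.1253, 0.0122]
eef_rot: [-0.16, 0.803, 0.518, 0.248]
wrist_force: [-2.6, -4.3, 6.6]
opening: 0.407
grasp_force: 60.5
```

```bash
python3 - <<'E'
from step import *
C[:]=[.490,.140,.018]
zt=M[:,2]
# achieved grasp in leg frame
gp=p-.019*zt; t=np.arctan2(-zt@u,zt[2]*-1); print("g,h,lat",((gp-C)@u).round(4),(gp-C)[2].round(4),((gp-C)@np.cross(u,up)).round(4),"tilt",t, "u err from y",M[:,1]@u)
rx=np.array([np.cos(yaw),np.sin(yaw),0])
pf,Mf=tool(place+.065*up,up,-rx,t,(gp-C)@u,(gp-C)[2],-1)
ph=pf+.12*up
lift=p+.12*up; qa=ik(lift,M,q).x
r=ik(ph,Mf,[-1.02,.0,2.2,1.72,.71,2.33]); print(r.cost,r.x.round(3),qa.round(3))
X=poses_joint(qa,r.x); print(len(X))
for x,o in X: # leg end heights
    L=o.as_matrix(); G=x-.019*L[:,2]; ul=-np.sin(t)*L[:,2]; 
    ul=o.apply(M.T@u); wl=o.apply(M.T@up); c=G-((gp-C)@u)*ul-((gp-C)[2])*wl
    print((x*1000).round(),"leg c",(c*1000).round(),"ends z",((c-.065*ul)[2]).round(3),((c+.065*ul)[2]).round(3))
print("lift",M.T@(.12*up)*1000)
emit(lift,M,X,20)
E
```

```text
t 6.15 q [-0.383  0.321  2.14   0.842  0.856 -0.584] p [0.4848 0.1253 0.0122] F [-2.6 -4.3  6.6] op 34.8 g 60.489574670791626
[[0.341, 0.911, 0.231], [0.752, -0.412, 0.514], [0.564, -0.001, -0.826]]
g,h,lat 0.0263 0.0099 -0.0012 tilt 0.5989845330044595 u err from y 0.005370105954506286
2.1191972321869665e-22 [-1.021 -0.245  2.361  1.25   0.748  2.952] [-0.383  0.033  2.124  0.695  1.076 -0.327]
31
[490. 117. 135.] leg c [498. 130. 141.] ends z 0.142 0.14
[495. 109. 138.] leg c [505. 121. 144.] ends z 0.145 0.143
[500. 100. 140.] leg c [512. 110. 146.] ends z 0.148 0.145
[505.  91. 143.] leg c [518. 100. 149.] ends z 0.15 0.148
[509.  82. 146.] leg c [523.  88. 152.] ends z 0.152 0.151
[513.  72. 149.] leg c [528.  77. 154.] ends z 0.154 0.155
[517.  63. 152.] leg c [533.  65. 157.] ends z 0.155 0.158
[521.  53. 155.] leg c [537.  53. 159.] ends z 0.156 0.162
[524.  42. 158.] leg c [540.  41. 162.] ends z 0.157 0.166
[528.  32. 161.] leg c [543.  28. 164.] ends z 0.157 0.17
[530.  21. 163.] leg c [546.  16. 166.] ends z 0.157 0.175
[533.  10. 166.] leg c [548.   3. 168.] ends z 0.156 
[... 2041 characters left out ...]
0.03, 0.13, 20]]]
[[[11.0, -4.0, -5.0, 0.02, 0.02, 0.13, 20], [10.0, -6.0, -5.0, 0.03, 0.02, 0.13, 20], [10.0, -6.0, -5.0, 0.03, 0.01, 0.13, 20], [10.0, -7.0, -5.0, 0.03, 0.02, 0.13, 20], [8.0, -9.0, -4.0, 0.02, 0.01, 0.13, 20], [7.0, -9.0, -5.0, 0.04, 0.0, 0.13, 20], [7.0, -11.0, -4.0, 0.03, 0.01, 0.13, 20], [5.0, -11.0, -5.0, 0.03, -0.0, 0.13, 20], [4.0, -11.0, -4.0, 0.03, -0.0, 0.13, 20], [3.0, -12.0, -5.0, 0.03, -0.01, 0.13, 20]]]
[[[1.0, -13.0, -4.0, 0.03, -0.01, 0.13, 20], [0, 0, 0, 0, 0, 0, 20], [0, 0, 0, 0, 0, 0, 20], [0, 0, 0, 0, 0, 0, 20], [0, 0, 0, 0, 0, 0, 20], [0, 0, 0, 0, 0, 0, 20], [0, 0, 0, 0, 0, 0, 20], [0, 0, 0, 0, 0, 0, 20], [0, 0, 0, 0, 0, 0, 20], [0, 0, 0, 0, 0, 0, 20]]]
```

```bash
cat > carry.py <<'E'
from step import *
C[:]=[.490,.140,.018]
g,h,t=.0263,.0099,.599; B=np.array
Mp=R.from_quat([-.16,.803,.518,.248],scalar_first=True).as_matrix()
uL=Mp.T@u; uL[1]=0; uL/=np.linalg.norm(uL); wL=Mp.T@up  # leg axes in the tool frame
def leg(p,M): c=p-.019*M[:,2]-g*(M@uL)-h*(M@wL); return c,M@uL
rx=np.array([np.cos(yaw),np.sin(yaw),0]); ry=np.array([-rx[1],rx[0],0])
def final(): return tool(place+.065*up,up,-rx,t,g,h,-1)
E
python3 - <<'E'
from carry import *
for n in("top",):
    c=pickle.load(open(n+".pkl","rb")); D=cloud(c)
    for a,b in((.03,.06),(.06,.12),(.12,.3)):
        k=(D[...,2]>a)&(D[...,2]<b)&(D[...,0]>.45)&(D[...,0]<.8)&(D[...,1]>-.15)&(D[...,1]<.1)
        if a!=.03 or 1: print(a,D[k].min(0).round(3),D[k].max(0).round(3))
pf,Mf=final(); ph=pf+.13*up
lift=p+B([-.09,-.03,.19]); qa=ik(lift,M,q).x
r=ik(ph,Mf,[-1.02,.0,2.2,1.72,.71,2.33]); print(r.cost,r.x.round(3),qa.round(3))
X=poses_joint(qa,r.x); print(len(X))
for x,o in X[::2]:
    c,a=leg(x,o.as_matrix()); e=[c-.065*a,c+.065*a]
    print((x*1000).round(),"ends",(np.array(e)*1000).round().tolist())
print("lift",M.T@(lift-p)*1000)
emit(lift,M,X,20)
E
```

```text
t 6.15 q [-0.383  0.321  2.14   0.842  0.856 -0.584] p [0.4848 0.1253 0.0122] F [-2.6 -4.3  6.6] op 34.8 g 60.489574670791626
[[0.341, 0.911, 0.231], [0.752, -0.412, 0.514], [0.564, -0.001, -0.826]]
0.03 [ 0.452 -0.073  0.03 ] [0.645 0.1   0.06 ]
0.06 [ 0.579 -0.073  0.06 ] [0.639 0.098 0.12 ]
0.12 [ 0.614 -0.076  0.121] [0.8   0.1   0.184]
6.231680185675624e-18 [-1.02  -0.27   2.354  1.218  0.759  2.996] [-0.578 -0.337  2.268  0.606  1.36  -0.329]
32
[403.  90. 203.] ends [[445.0, 159.0, 209.0], [378.0, 48.0, 208.0]]
[419.  79. 204.] ends [[475.0, 136.0, 211.0], [385.0, 43.0, 208.0]]
[434.  66. 205.] ends [[502.0, 108.0, 212.0], [393.0, 38.0, 210.0]]
[448.  52. 207.] ends [[525.0, 77.0, 212.0], [402.0, 34.0, 212.0]]
[461.  36. 209.] ends [[542.0, 43.0, 210.0], [413.0, 28.0, 216.0]]
[474.  19. 211.] ends [[553.0, 8.0, 207.0], [425.0, 21.0, 221.0]]
[485.   1. 213.] ends [[560.0, -26.0, 202.0], [438.0, 12.0, 226.0]]
[495. -18. 215.] ends [[562.0, -60.0, 196.0], [452.0, -0.0, 232.0]]
[503. -39. 217.] ends [[559.0, -90.0, 190.0], [466.0, -15.0, 239.0]]
[510. -61. 219.] ends [[553.0, -118
[... 1350 characters left out ...]
]
[[[11.0, -3.0, -1.0, 0.02, 0.02, 0.13, 20], [11.0, -5.0, -2.0, 0.02, 0.02, 0.13, 20], [11.0, -5.0, -1.0, 0.03, 0.02, 0.13, 20], [9.0, -7.0, -2.0, 0.02, 0.02, 0.12, 20], [9.0, -8.0, -1.0, 0.03, 0.01, 0.13, 20], [9.0, -9.0, -2.0, 0.03, 0.01, 0.13, 20], [7.0, -9.0, -1.0, 0.03, 0.01, 0.13, 20], [7.0, -11.0, -2.0, 0.03, 0.01, 0.12, 20], [6.0, -11.0, -1.0, 0.03, -0.0, 0.13, 20], [4.0, -11.0, -2.0, 0.03, -0.0, 0.13, 20]]]
[[[3.0, -13.0, -1.0, 0.03, -0.01, 0.13, 20], [2.0, -12.0, -1.0, 0.03, -0.0, 0.13, 20], [0, 0, 0, 0, 0, 0, 20], [0, 0, 0, 0, 0, 0, 20], [0, 0, 0, 0, 0, 0, 20], [0, 0, 0, 0, 0, 0, 20], [0, 0, 0, 0, 0, 0, 20], [0, 0, 0, 0, 0, 0, 20], [0, 0, 0, 0, 0, 0, 20], [0, 0, 0, 0, 0, 0, 20]]]
```

Emit:
jog_arm --series '[[[11,0,-16,0,0,0,20],[11,0,-17,0,0,0,20],[11,0,-17,0,0,0,20],[3,-10,-20,0,0,0,20],[3,-10,-21,0,0,0,20],[3,-10,-20,0,0,0,20],[3,-10,-21,0,0,0,20],[3,-10,-20,0,0,0,20],[3,-10,-21,0,0,0,20],[3,-10,-20,0,0,0,20]]]'

```text
time_s: 7.15
eef_pos: [0.3934, 0.0958, 0.202]
eef_rot: [-0.161, 0.803, 0.518, 0.247]
wrist_force: [1.0, -1.1, -1.1]
opening: 0.411
grasp_force: 60.0
```

Emit:
jog_arm --series '[[[-1,9,-1,-0.03,0.01,0.12,20],[0,10,-1,-0.02,0.02,0.12,20],[1,10,-1,-0.03,0.02,0.13,20],[2,9,-2,-0.02,0.02,0.12,20],[3,10,-1,-0.02,0.02,0.12,20],[4,9,-1,-0.02,0.02,0.13,20],[4,9,-1,-0.01,0.03,0.12,20],[6,8,-2,-0.02,0.03,0.13,20],[7,8,-1,-0.01,0.03,0.12,20],[7,8,-2,-0.01,0.02,0.12,20]]]'

```text
time_s: 8.15
eef_pos: [0.4666, 0.028, 0.2085]
eef_rot: [-0.253, 0.931, -0.085, 0.247]
wrist_force: [-1.0, 0.2, -1.6]
opening: 0.411
grasp_force: 60.1
```

Emit:
jog_arm --series '[[[8,6,-1,0,0.03,0.13,20],[9,6,-1,0,0.03,0.13,20],[9,5,-2,0,0.04,0.12,20],[10,4,-2,0,0.03,0.13,20],[11,4,-1,0,0.03,0.12,20],[10,2,-1,0.01,0.03,0.13,20],[12,1,-2,0.01,0.02,0.12,20],[11,0,-2,0.02,0.03,0.13,20],[11,-1,-1,0.01,0.03,0.13,20],[11,-3,-2,0.02,0.02,0.12,20]]]'

```text
time_s: 9.15
eef_pos: [0.512, -0.071, 0.2196]
eef_rot: [-0.369, 0.647, -0.64, 0.19]
wrist_force: [0.1, 0.2, -0.8]
opening: 0.408
grasp_force: 60.2
```

Emit:
jog_arm --series '[[[11,-3,-1,0.02,0.02,0.13,20],[11,-5,-2,0.02,0.02,0.13,20],[11,-5,-1,0.03,0.02,0.13,20],[9,-7,-2,0.02,0.02,0.12,20],[9,-8,-1,0.03,0.01,0.13,20],[9,-9,-2,0.03,0.01,0.13,20],[7,-9,-1,0.03,0.01,0.13,20],[7,-11,-2,0.03,0.01,0.12,20],[6,-11,-1,0.03,0,0.13,20],[4,-11,-2,0.03,0,0.13,20]]]'

```text
time_s: 10.15
eef_pos: [0.5165, -0.1913, 0.2265]
eef_rot: [0.454, -0.071, 0.886, -0.06]
wrist_force: [-0.2, -1.4, -1.8]
opening: 0.413
grasp_force: 60.1
```

```bash
python3 - <<'E'
from carry import *
pf,Mf=final()
for k in(.13,):
    d=pf+k*up-p; print((M.T@d*1000).round(1),R.from_matrix(M.T@Mf).as_rotvec().round(3))
w=cam("side"); pickle.dump(w,open("s2.pkl","wb")); w2=cam("top"); pickle.dump(w2,open("t2.pkl","wb"))
f=w["frame"][80:280,220:480]; cv2.imwrite("pics/s2.png",cv2.resize(f,(780,600)))
E
```

```text
t 10.15 q [-0.992 -0.276  2.352  1.174  0.794  2.797] p [ 0.5165 -0.1913  0.2265] F [-0.2 -1.4 -1.8] op 35.3 g 60.1272189617157
[[-0.577, -0.071, 0.814], [-0.181, 0.983, -0.042], [-0.796, -0.171, -0.58]]
[  5.  -25.6  -2.9] [ 0.06  -0.013  0.253]
```

View pics/s2.png

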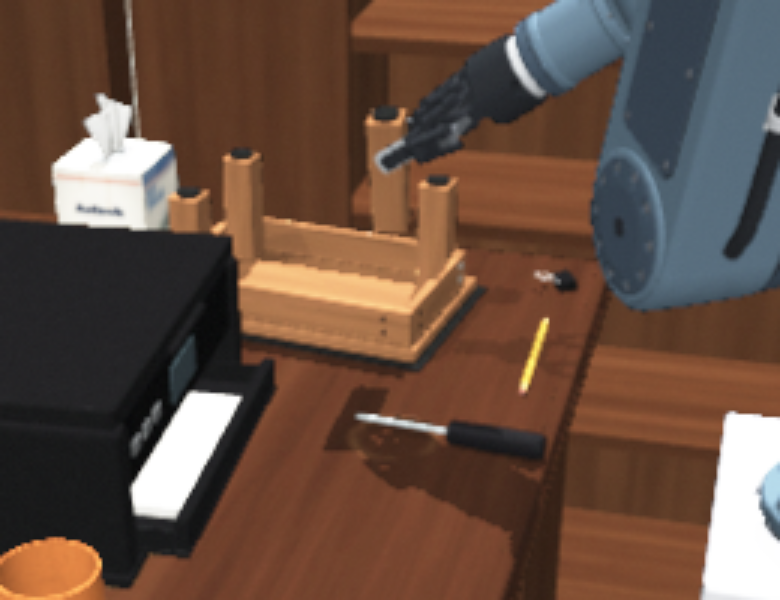

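The side crop shows the leg held upright with the glide up at (388,115), its lower end near (390,230), and the riser's empty corner below it at about (400,320).

```bash
python3 - <<'E'
from carry import *
pf,Mf=final(); goal=pf+.10*up+.008*rx-.008*ry
print(goal)
emit(p,M,poses_lin(p,goal,M,Mf,4),20)
t2=pickle.load(open("top.pkl","rb")); D=cloud(t2)
# rails in the nominal riser frame
ctr=np.array([.620,-.298,0]); Q=(D-ctr)@np.stack([rx,ry,up],1)
for nm in("top","side"):
    D=cloud(pickle.load(open(nm+".pkl","rb"))); Q=(D-ctr)@np.stack([rx,ry,up],1)
    zt=(Q[...,2]>.052)&(Q[...,2]<.064)
    L=Q[zt&(abs(Q[...,0])<.1)&(abs(Q[...,1]-.091)<.02)]; Sx=Q[zt&(abs(Q[...,1])<.04)&(abs(Q[...,0]+.146)<.02)]
    print(nm,"long y: med",np.median(L[:,1]).round(4),np.percentile(L[:,1],[3,97]).round(4),"slope",np.polyfit(L[:,0],L[:,1],1)[0].round(4),len(L),"short x",np.median(Sx[:,0]).round(4),np.percentile(Sx[:,0],[3,97]).round(4),len(Sx))
    for a,b in((.122,.067),(.122,-.067),(-.122,-.067)):
        k=(Q[...,2]>.142)&(Q[...,2]<.155)&(np.hypot(Q[...,0]-a,Q[...,1]-b)<.035); print((np.median(Q[k],0)*1000).round(1),k.sum())
E
```

```text
t 10.25 q [-0.992 -0.276  2.351  1.174  0.794  2.793] p [ 0.5165 -0.1915  0.2267] F [ 0.   0.1 -0.9] op 35.2 g 60.141563415527344
[[-0.577, -0.074, 0.814], [-0.185, 0.982, -0.042], [-0.796, -0.175, -0.58]]
[ 0.52000638 -0.22613171  0.19858748]
[[[7.0, -7.0, 5.0, 0.02, -0.0, 0.06, 20], [6.0, -8.0, 5.0, 0.01, -0.01, 0.07, 20], [6.0, -8.0, 6.0, 0.02, 0.0, 0.06, 20], [5.0, -8.0, 5.0, 0.01, -0.0, 0.07, 20], [0, 0, 0, 0, 0, 0, 20], [0, 0, 0, 0, 0, 0, 20], [0, 0, 0, 0, 0, 0, 20], [0, 0, 0, 0, 0, 0, 20], [0, 0, 0, 0, 0, 0, 20], [0, 0, 0, 0, 0, 0, 20]]]
top long y: med 0.0916 [0.0852 0.0972] slope -0.003 347 short x -0.1457 [-0.1511 -0.1396] 143
[121.7  68.4 146.2] 162
[120.8 -66.5 146.5] 148
[-122.2  -64.5  146.8] 162
side long y: med 0.0906 [0.0791 0.0973] slope 0.0069 123 short x -0.1479 [-0.1527 -0.1404] 45
[119.9  70.  144.8] 35
[119.1 -67.5 145.7] 30
[-125.   -62.1  145.3] 33
```

Emit:
jog_arm --series '[[[7,-7,5,0.02,0,0.06,20],[6,-8,5,0.01,-0.01,0.07,20],[6,-8,6,0.02,0,0.06,20],[5,-8,5,0.01,0,0.07,20],[0,0,0,0,0,0,20],[0,0,0,0,0,0,20],[0,0,0,0,0,0,20],[0,0,0,0,0,0,20],[0,0,0,0,0,0,20],[0,0,0,0,0,0,20]]]'

```text
time_s: 11.25
eef_pos: [0.5204, -0.2256, 0.1994]
eef_rot: [0.465, 0.054, 0.883, -0.028]
wrist_force: [0.3, -0.1, -2.0]
opening: 0.413
grasp_force: 60.1
```

```bash
python3 - <<'E'
from carry import *
pf,Mf=final(); goal=pf+.10*up+.008*rx-.008*ry
print((M.T@(goal-p)*1000).round(1),R.from_matrix(M.T@Mf).as_rotvec().round(4))
c,a=leg(p,M); print("pred leg c",c.round(4),"axis",a.round(4),"y axis yaw",np.arctan2(-M[0,1],M[1,1]).round(4))
for nm in("top","side"):
    w=cam(nm); pickle.dump(w,open(nm+"3.pkl","wb")); D=cloud(w); Q=D-c
    k=(np.hypot(Q[...,0],Q[...,1])<.035)&(D[...,2]>.11)&(D[...,2]<.26)
    print(nm,k.sum(), "z",np.percentile(D[k][:,2],[1,99]).round(4))
    for s in(proj(w,c-.065*a),proj(w,c+.065*a)): print("pred px",s.round(1))
    x,y=proj(w,c).astype(int); f=w["frame"][y-50:y+50,x-65:x+65]; cv2.imwrite(f"pics/{nm}3.png",cv2.resize(f,(390,300),interpolation=cv2.INTER_CUBIC))
a=cv2.imread("pics/top3.png");b=cv2.imread("pics/side3.png"); cv2.imwrite("pics/both3.png",np.hstack([a,b]))
E
```

```text
t 11.25 q [-1.014 -0.16   2.345  1.321  0.725  2.859] p [ 0.5204 -0.2256  0.1994] F [ 0.3 -0.1 -2. ] op 35.2 g 60.07883548736572
[[-0.561, 0.122, 0.819], [0.07, 0.993, -0.1], [-0.825, 0.001, -0.565]]
[ 0.8 -0.6  0.2] [ 0.0016 -0.0017 -0.0006]
pred leg c [ 0.5146 -0.2248  0.1838] axis [ 0.0014 -0.0016  1.    ] y axis yaw -0.1221
top 547 z [0.1246 0.252 ]
pred px [461.4 240.2]
pred px [479.2 233.5]
side 540 z [0.1204 0.2485]
pred px [349.7 160. ]
pred px [350.  120.3]
```

View pics/both3.png

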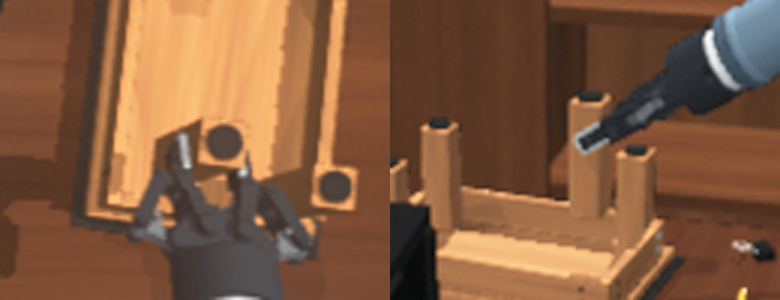

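The glide shows at (224,142) in the left crop, about px (479.7,234.3), which matches the prediction of (479,233.5). The right crop shows the leg upright above the board. Lowering.

Emit:
jog_arm --series '[[[7.8,0,5.3,0,0,0,20],[7.8,0,5.3,0,0,0,20],[7.8,0,5.3,0,0,0,20],[7.8,0,5.3,0,0,0,20],[7.8,0,5.3,0,0,0,20],[7.8,0,5.3,0,0,0,20],[7.8,0,5.3,0,0,0,20],[7.8,0,5.3,0,0,0,20],[7.8,0,5.3,0,0,0,20],[7.8,0,5.3,0,0,0,20]]]'

```text
time_s: 12.35
eef_pos: [0.52, -0.2257, 0.1045]
eef_rot: [0.465, 0.055, 0.883, -0.028]
wrist_force: [-0.4, -0.3, -0.8]
opening: 0.414
grasp_force: 60.1
```

Emit:
jog_arm --series '[[[0.8,0,0.6,0,0,0,20],[0.8,0,0.6,0,0,0,20],[0.8,0,0.6,0,0,0,20],[0,0,0,0,0,0,20],[0,0,0,0,0,0,20],[0,0,0,0,0,0,20],[0,0,0,0,0,0,20],[0,0,0,0,0,0,20],[0,0,0,0,0,0,20],[0,0,0,0,0,0,20]]]'

```text
time_s: 13.35
eef_pos: [0.5201, -0.2254, 0.1018]
eef_rot: [0.465, 0.055, 0.883, -0.028]
wrist_force: [0.0, -0.7, -1.1]
opening: 0.411
grasp_force: 60.1
```

```bash
python3 - <<'E'
from carry import *
c,a=leg(p,M); print("leg bottom",(c-.065*a).round(4),"axis",a.round(4))
pl=(c-.065*a)-place; print("off rx,ry mm",(pl@rx*1000).round(1),(pl@ry*1000).round(1))
E
```

```text
t 13.35 q [-1.015  0.147  2.358  1.694  0.705  2.369] p [ 0.5201 -0.2254  0.1018] F [ 0.  -0.7 -1.1] op 35.1 g 60.103468894958496
[[-0.561, 0.122, 0.819], [0.071, 0.992, -0.1], [-0.825, 0.002, -0.566]]
leg bottom [ 0.5142 -0.2245  0.0212] axis [ 0.0017 -0.0024  1.    ]
off rx,ry mm 7.8 -7.1
```

Emit:
jog_arm --series '[[[0.8,0,0.6,0,0,0,20],[0.8,0,0.6,0,0,0,20],[0.4,0,0.3,0,0,0,20],[0,0,0,0,0,0,20],[0,0,0,0,0,0,20],[0.4,0,0.3,0,0,0,20],[0,0,0,0,0,0,20],[0,0,0,0,0,0,20],[0,0,0,0,0,0,20],[0,0,0,0,0,0,20]]]'

```text
time_s: 14.35
eef_pos: [0.5202, -0.2254, 0.0988]
eef_rot: [0.465, 0.055, 0.883, -0.028]
wrist_force: [-0.2, 0.3, -1.7]
opening: 0.409
grasp_force: 60.1
```

Emit:
jog_arm --series '[[[0.4,0,0.3,0,0,0,20],[0,0,0,0,0,0,20],[0,0,0,0,0,0,20],[0,0,0,0,0,0,20],[0,0,0,0,0,0,20],[0,0,0,0,0,0,20],[0,0,0,0,0,0,20],[0,0,0,0,0,0,20],[0,0,0,0,0,0,20],[0,0,0,0,0,0,20]]]'

```text
time_s: 15.35
eef_pos: [0.5204, -0.2255, 0.0986]
eef_rot: [0.466, 0.055, 0.883, -0.028]
wrist_force: [-1.5, 1.2, 5.8]
opening: 0.409
grasp_force: 60.5
```

Emit:
jog_arm --series '[[[0.4,0,0.3,0,0,0,20],[0,0,0,0,0,0,20],[0,0,0,0,0,0,20],[0,0,0,0,0,0,20],[0,0,0,0,0,0,20],[0,0,0,0,0,0,20],[0,0,0,0,0,0,20],[0,0,0,0,0,0,20],[0,0,0,0,0,0,20],[0,0,0,0,0,0,20]]]'

```text
time_s: 16.35
eef_pos: [0.5206, -0.2255, 0.0986]
eef_rot: [0.466, 0.054, 0.883, -0.028]
wrist_force: [-5.0, 2.5, 12.1]
opening: 0.411
grasp_force: 61.8
```

Emit:
jog_arm --series '[[[-0.6,0,-0.4,0,0,0,20],[0.6,1,-0.9,0,0,0,20],[0.6,1,-0.9,0,0,0,20],[0.6,1,-0.9,0,0,0,20],[0.6,1,-0.9,0,0,0,20],[0.6,1,-0.9,0,0,0,20],[0,0,0,0,0,0,20],[0,0,0,0,0,0,20],[0,0,0,0,0,0,20],[0,0,0,0,0,0,20]]]'

```text
time_s: 17.35
eef_pos: [0.5155, -0.2197, 0.0986]
eef_rot: [0.465, 0.055, 0.883, -0.028]
wrist_force: [-0.6, -0.3, 4.0]
opening: 0.408
grasp_force: 60.5
```

Emit:
jog_arm --series '[[[0.6,0,-0.8,0,0,0,20],[0.3,0,-0.4,0,0,0,20],[0.3,0,-0.4,0,0,0,20],[0,0,0,0,0,0,20],[0,0,0,0,0,0,20],[0,0,0,0,0,0,20],[0,0,0,0,0,0,20],[0,0,0,0,0,0,20],[0,0,0,0,0,0,20],[0,0,0,0,0,0,20]]]'

```text
time_s: 18.35
eef_pos: [0.514, -0.2196, 0.0988]
eef_rot: [0.466, 0.054, 0.883, -0.027]
wrist_force: [10.6, -1.4, -3.9]
opening: 0.414
grasp_force: 61.5
```

Emit:
jog_arm --series '[[[0.2,0,0.5,0,0,0,20],[0,0.5,0,0,0,0,20],[0,0.5,0,0,0,0,20],[0,0.3,0,0,0,0,20],[0,0,0,0,0,0,20],[0,0,0,0,0,0,20],[0,0,0,0,0,0,20],[0,0,0,0,0,0,20],[0,0,0,0,0,0,20],[0,0,0,0,0,0,20]]]'

```text
time_s: 19.35
eef_pos: [0.5143, -0.2194, 0.0986]
eef_rot: [0.466, 0.055, 0.883, -0.028]
wrist_force: [5.2, -3.5, 0.0]
opening: 0.41
grasp_force: 62.5
```

```bash
python3 - <<'E'
from carry import *
o=ctrl.get_obs(); F=o["wrist_force"]; print("F rx,ry,z",F@rx,F@ry,F[2],"torque",o["torque"])
c,a=leg(p,M); print("leg bottom",(c-.065*a).round(4),"axis rx,ry",a@rx,a@ry,"yaw",np.arctan2(-M[0,1],M[1,1]).round(4))
pl=(c-.065*a)-place; print("off rx,ry mm",(pl@rx*1000).round(1),(pl@ry*1000).round(1))
E
```

```text
t 19.35 q [-1.02   0.143  2.378  1.711  0.709  2.344] p [ 0.5143 -0.2194  0.0986] F [ 5.2 -3.5  0. ] op 35.0 g 62.47082591056824
[[-0.56, 0.123, 0.819], [0.07, 0.992, -0.101], [-0.825, 0.001, -0.565]]
F rx,ry,z 5.622650443987768 -2.867901626823468 0.029991472967656363 torque [-0.50581729 -0.40943461 -0.3696947 ]
leg bottom [ 0.5085 -0.2186  0.0181] axis rx,ry 0.0010823246804304847 -0.0008750774442140403 yaw -0.1237
off rx,ry mm 1.4 -1.9
```

Emit:
jog_arm --series '[[[0.2,0.5,0.1,0,0,0,20],[0,0.5,0,0,0,0,20],[0,0,0,0,0,0,20],[0,0,0,0,0,0,20],[0,0,0,0,0,0,20],[0,0,0,0,0,0,20],[0,0,0,0,0,0,20],[0,0,0,0,0,0,20],[0,0,0,0,0,0,20],[0,0,0,0,0,0,20]]]'

```text
time_s: 20.35
eef_pos: [0.5144, -0.2188, 0.0986]
eef_rot: [0.466, 0.055, 0.883, -0.029]
wrist_force: [4.5, -4.9, 1.9]
opening: 0.407
grasp_force: 62.6
```

```bash
cat > chk.py <<'E'
from carry import *
o=ctrl.get_obs(); F=o["wrist_force"]; print("F rx,ry,z",F@rx,F@ry,F[2],"torque",o["torque"])
c,a=leg(p,M); print("leg bottom",(c-.065*a).round(4),"axis rx,ry",a@rx,a@ry,"yaw",np.arctan2(-M[0,1],M[1,1]).round(4))
pl=(c-.065*a)-place; print("off rx,ry mm",(pl@rx*1000).round(2),(pl@ry*1000).round(2))
E
python3 chk.py; python3 - <<'E'
from h import *
w=cam("top"); s=cam("side"); pickle.dump((w,s),open("v4.pkl","wb"))
a=w["frame"][200:275,420:520]; b=s["frame"][110:200,310:430]
cv2.imwrite("pics/v4.png",np.hstack([cv2.resize(a,(400,300),interpolation=cv2.INTER_CUBIC),cv2.resize(b,(400,300),interpolation=cv2.INTER_CUBIC)]))
E
```

```text
t 20.35 q [-1.018  0.143  2.379  1.714  0.708  2.342] p [ 0.5144 -0.2188  0.0986] F [ 4.5 -4.9  1.9] op 34.8 g 62.64750838279724
[[-0.56, 0.124, 0.819], [0.07, 0.992, -0.102], [-0.825, 0.0, -0.565]]
F rx,ry,z 5.10273142448952 -4.346926207139531 1.8507350897885317 torque [-0.62156057 -0.32925597 -0.49361826]
leg bottom [ 0.5086 -0.218   0.018 ] axis rx,ry 0.000939420020228039 -0.0002998151504527753 yaw -0.1241
off rx,ry mm 1.49 -1.37
```

View pics/v4.png

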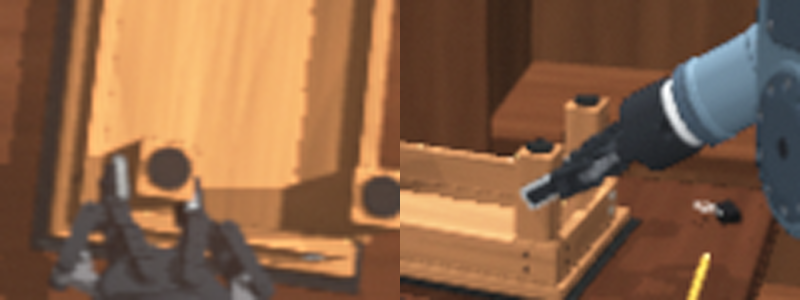

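The left crop shows the leg's glide at (168,168), in the corner by both rails. The right crop shows the leg standing on the board at (535,195). The friction so far suggests it hasn't reached the long rail firmly yet, so I'll keep going.

Emit:
jog_arm --series '[[[-0.1,0.5,0.1,0,0,0,20],[0,0.5,0,0,0,0,20],[0,0,0,0,0,0,20],[0,0,0,0,0,0,20],[0,0,0,0,0,0,20],[0,0,0,0,0,0,20],[0,0,0,0,0,0,20],[0,0,0,0,0,0,20],[0,0,0,0,0,0,20],[0,0,0,0,0,0,20]]]'

```text
time_s: 21.45
eef_pos: [0.5145, -0.2187, 0.0986]
eef_rot: [0.465, 0.055, 0.883, -0.029]
wrist_force: [2.1, -6.4, 1.8]
opening: 0.41
grasp_force: 62.8
```

```bash
python3 chk.py
```

```text
t 21.45 q [-1.016  0.142  2.38   1.717  0.705  2.341] p [ 0.5145 -0.2187  0.0986] F [ 2.1 -6.4  1.8] op 35.0 g 62.78863191604614
[[-0.561, 0.125, 0.819], [0.071, 0.992, -0.104], [-0.825, -0.0, -0.565]]
F rx,ry,z 2.8602812638728774 -6.105088995843287 1.7920035491529807 torque [-0.86764741 -0.1758992  -0.83180427]
leg bottom [ 0.5087 -0.218   0.018 ] axis rx,ry 0.0013641055526438918 0.0004236493748734521 yaw -0.1258
off rx,ry mm 1.53 -1.32
```

Emit:
jog_arm --series '[[[0,0.5,0,0,0,0,20],[0,0.5,0,0,0,0,20],[0,0,0,0,0,0,20],[0,0,0,0,0,0,20],[0,0,0,0,0,0,20],[0,0,0,0,0,0,20],[0,0,0,0,0,0,20],[0,0,0,0,0,0,20],[0,0,0,0,0,0,20],[0,0,0,0,0,0,20]]]'

```text
time_s: 22.45
eef_pos: [0.5145, -0.2186, 0.0986]
eef_rot: [0.465, 0.056, 0.883, -0.03]
wrist_force: [1.4, -9.1, 1.2]
opening: 0.412
grasp_force: 62.7
```

```bash
python3 chk.py; python3 - <<'E'
from h import *
w,s=pickle.load(open("v4.pkl","rb"))
# seated leg vs the nominal place from the top view: leg-top square and neighbouring fitted leg, same height
rx=np.array([np.cos(-.123),np.sin(-.123),0]);ry=np.array([-rx[1],rx[0],0])
for nm,c in(("top",w),("side",s)):
    hsv=c["frame"].max(2); ctr=np.array([.620,-.298,0])
    for a,b in((.122,.067),(.122,-.067),(-.122,-.067),(-.122,.067)):
        g=proj(c,ctr+a*rx+b*ry+np.array([0,0,.148])); x,y=g.round().astype(int)
        f=c["frame"][y-8:y+9,x-8:x+9].max(2).astype(float); W=np.clip(90-f,0,None)
        v,u=np.mgrid[-8:9,-8:9]; k,l,st,ce=cv2.connectedComponentsWithStats((f<75).astype(np.uint8))
        i=min(range(1,k),key=lambda j:np.hypot(*(ce[j]-8))+ (50 if st[j,4]<8 else 0)); P_=ray(c,x-8+ce[i][0],y-8+ce[i][1],.148)-ctr
        print(nm,(a,b),st[i],"riser xy",(P_@rx*1000).round(1),(P_@ry*1000).round(1))
E
```

```text
t 22.45 q [-1.015  0.141  2.38   1.719  0.703  2.34 ] p [ 0.5145 -0.2186  0.0986] F [ 1.4 -9.1  1.2] op 35.2 g 62.700051069259644
[[-0.561, 0.127, 0.818], [0.071, 0.992, -0.105], [-0.825, -0.001, -0.565]]
F rx,ry,z 2.4601529854783197 -8.895586730073891 1.2310254816740813 torque [-1.16037263  0.10689801 -1.10750643]
leg bottom [ 0.5086 -0.2179  0.018 ] axis rx,ry 0.0018936552753564333 0.001335515180889082 yaw -0.1271
off rx,ry mm 1.47 -1.25Traceback (most recent call last):
  File "<stdin>", line 11, in <module>
ValueError: min() iterable argument is empty
```

Emit:
jog_arm --series '[[[0,0.2,0,-0.003,-0.001,-0.001,20],[0,0,0,0,0,0,20],[0,0,0,0,0,0,20],[0,0,0,0,0,0,20],[0,0,0,0,0,0,20],[0,0,0,0,0,0,20],[0,0,0,0,0,0,20],[0,0,0,0,0,0,20],[0,0,0,0,0,0,20],[0,0,0,0,0,0,20]]]'

```text
time_s: 23.45
eef_pos: [0.5145, -0.2186, 0.0986]
eef_rot: [0.466, 0.055, 0.883, -0.029]
wrist_force: [1.6, -9.8, 0.5]
opening: 0.413
grasp_force: 62.6
```

```bash
python3 chk.py; python3 - <<'E'
from h import *
w=cam("top");s=cam("side")
pickle.dump((w,s),open("v5.pkl","wb"))
rx=np.array([np.cos(-.123),np.sin(-.123),0]);ry=np.array([-rx[1],rx[0],0])
for nm,c in(("top",w),("side",s)):
    ctr=np.array([.620,-.298,0])
    for a,b in((.122,.067),(.122,-.067),(-.122,-.067),(-.122,.067)):
        g=proj(c,ctr+a*rx+b*ry+np.array([0,0,.148])); x,y=g.round().astype(int)
        f=cv2.resize(c["frame"][y-8:y+9,x-8:x+9].max(2),None,fx=4,fy=4,interpolation=cv2.INTER_CUBIC)
        k,l,st,ce=cv2.connectedComponentsWithStats((f<110).astype(np.uint8))
        L=[j for j in range(1,k) if st[j,4]>100]
        if not L: print(nm,a,b,"none",f.min()); continue
        i=min(L,key=lambda j:np.hypot(*(ce[j]-34))); e=(ce[i]-1.5)/4; P_=ray(c,x-8+e[0],y-8+e[1],.148)-ctr
        print(nm,(a,b),st[i],"riser xy",(P_@rx*1000).round(1),(P_@ry*1000).round(1))
a=w["frame"][205:275,430:500]; b=s["frame"][130:200,325:395]
cv2.imwrite("pics/v5.png",np.hstack([cv2.resize(i,(400,400),interpolation=cv2.INTER_CUBIC) for i in(a,b)]))
E
```

```text
t 23.45 q [-1.017  0.142  2.38   1.716  0.706  2.34 ] p [ 0.5145 -0.2186  0.0986] F [ 1.6 -9.8  0.5] op 35.3 g 62.62260675430298
[[-0.56, 0.124, 0.819], [0.07, 0.992, -0.103], [-0.825, -0.001, -0.565]]
F rx,ry,z 2.775200252340792 -9.581755330579329 0.4909113815465899 torque [-1.29427544  0.13542316 -1.33702094]
leg bottom [ 0.5087 -0.2179  0.018 ] axis rx,ry 0.0009055058065614069 0.0005576478360187457 yaw -0.1246
off rx,ry mm 1.57 -1.22
top (0.122, 0.067) [  14   14   40   39 1181] riser xy 122.5 66.7
top (0.122, -0.067) [  15   15   40   39 1190] riser xy 121.9 -67.1
top (-0.122, -0.067) [  11   14   40   39 1281] riser xy -121.4 -66.3
top (-0.122, 0.067) [  11   13   41   39 1227] riser xy -121.8 67.8
side (0.122, 0.067) [  20    0   48   68 2028] riser xy 124.7 44.0
side (0.122, -0.067) [   0    0   68   68 3221] riser xy 130.5 -85.6
side (-0.122, -0.067) [ 17  32  30  16 398] riser xy -124.9 -58.2
side (-0.122, 0.067) [  0  27  64  24 875] riser xy -117.3 72.8
```

View pics/v5.png

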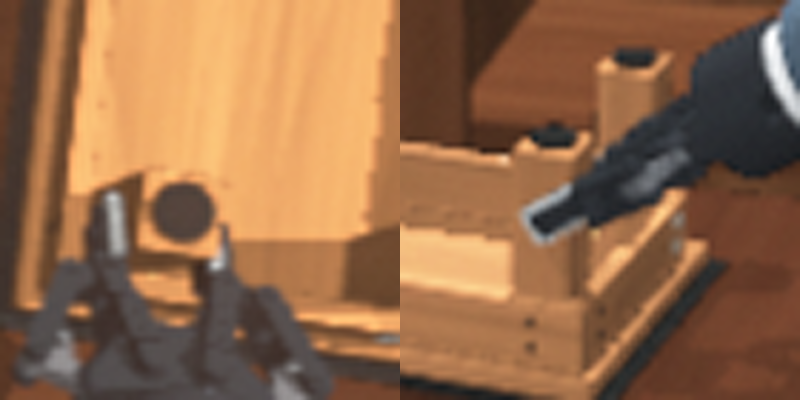

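The top crop puts the glide at (183,212), which works out to riser (-121.8, 67.8), so it's in its place against both rails. The side crop shows the leg upright behind the rail. Holding the push now.

Emit:
jog_arm --series '[[[0,0.2,0,0,0,0,20],[0,0,0,0,0,0,20],[0,0,0,0,0,0,20],[0,0,0,0,0,0,20],[0,0,0,0,0,0,20],[0,0,0,0,0,0,20],[0,0,0,0,0,0,20],[0,0,0,0,0,0,20],[0,0,0,0,0,0,20],[0,0,0,0,0,0,20]]]'

```text
time_s: 24.55
eef_pos: [0.5145, -0.2186, 0.0986]
eef_rot: [0.466, 0.055, 0.883, -0.029]
wrist_force: [2.1, -9.9, 0.8]
opening: 0.415
grasp_force: 62.7
```

Emit:
jog_arm --series '[[[0,0,0,0,0,0,20],[0,0,0,0,0,0,20],[0,0,0,0,0,0,20],[0,0,0,0,0,0,20],[0,0,0,0,0,0,20],[0,0,0,0,0,0,20],[0,0,0,0,0,0,20],[0,0,0,0,0,0,20],[0,0,0,0,0,0,20],[0,0,0,0,0,0,20]]]'

```text
time_s: 25.55
eef_pos: [0.5145, -0.2186, 0.0986]
eef_rot: [0.466, 0.055, 0.883, -0.029]
wrist_force: [1.9, -9.8, 0.5]
opening: 0.414
grasp_force: 62.7
```

Emit:
jog_arm --series '[[[0,0,0,0,0,0,20],[0,0,0,0,0,0,20],[0,0,0,0,0,0,20],[0,0,0,0,0,0,20],[0,0,0,0,0,0,20],[0,0,0,0,0,0,20],[0,0,0,0,0,0,20],[0,0,0,0,0,0,20],[0,0,0,0,0,0,20],[0,0,0,0,0,0,20]]]'

```text
time_s: 26.55
eef_pos: [0.5145, -0.2185, 0.0986]
eef_rot: [0.466, 0.055, 0.883, -0.029]
wrist_force: [1.0, -9.5, 1.2]
opening: 0.412
grasp_force: 62.7
```

Emit:
jog_arm --series '[[[0,0,0,0,0,0,20],[0,0,0,0,0,0,20],[0,0,0,0,0,0,20],[0,0,0,0,0,0,20],[0,0,0,0,0,0,20],[0,0,0,0,0,0,20],[0,0,0,0,0,0,20],[0,0,0,0,0,0,20],[0,0,0,0,0,0,20],[0,0,0,0,0,0,20]]]'

```text
time_s: 27.55
eef_pos: [0.5145, -0.2186, 0.0986]
eef_rot: [0.466, 0.055, 0.883, -0.029]
wrist_force: [0.4, -10.0, 1.0]
opening: 0.408
grasp_force: 62.7
```

Emit:
jog_arm --series '[[[0,0,0,0,0,0,20],[0,0,0,0,0,0,20],[0,0,0,0,0,0,20],[0,0,0,0,0,0,20],[0,0,0,0,0,0,20],[0,0,0,0,0,0,20],[0,0,0,0,0,0,20],[0,0,0,0,0,0,20],[0,0,0,0,0,0,20],[0,0,0,0,0,0,20]]]'

```text
time_s: 28.55
eef_pos: [0.5145, -0.2186, 0.0986]
eef_rot: [0.466, 0.055, 0.883, -0.029]
wrist_force: [1.0, -9.9, 0.5]
opening: 0.411
grasp_force: 62.7
```

```bash
python3 chk.py
```

```text
t 28.55 q [-1.017  0.142  2.38   1.717  0.706  2.34 ] p [ 0.5145 -0.2186  0.0986] F [ 1.  -9.9  0.5] op 35.1 g 62.658008337020874
[[-0.56, 0.125, 0.819], [0.07, 0.992, -0.103], [-0.825, -0.001, -0.565]]
F rx,ry,z 2.177941089005144 -9.710595007455717 0.5250720576388394 torque [-1.32167471  0.15504721 -1.42829978]
leg bottom [ 0.5087 -0.2179  0.0181] axis rx,ry 0.0009485485857933831 0.0008391473590277207 yaw -0.1249
off rx,ry mm 1.58 -1.24
```

The push has stayed at about 10 N for over four seconds, so I'm handing in.

```bash
python3 -c "
from bench import ctrl
print(ctrl.hand_in())"
```

```text
the job is handed in; nothing more can be done
None
```

The leg is standing in the near left corner, glide up and touching both rails; the arm is still gripping it and has pushed it against the long rail at about 10 N for over 4 s, and I handed the job in at about 29 s without being shown a verdict.

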